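# Complete the bolt sample tray by length

### The job

Fill the four empty lanes of the bolt sample tray with the three loose bolts on the bench and the one sticking out of the covered yellow bin (draw it out forwards), one to a lane, so that the lengths rise steadily across the tray from the shortest bolt to the longest, which already lie in the two end lanes and stay there. Each bolt lies flat and straight in the middle of its lane with its head at the back wall, about in line with the heads already there.

Things in the scene. Friction and masses are not known exactly. Their poses are not given: they have to be found in the camera images.
- tray: fixed tray, six lanes along x side by side in y, 58 mm apart (centres y = -145, -87, -29, 29, 87, 145 mm), parted by white ribs 4 mm wide, 3 mm high; black floor 4 mm thick. 171 x 356 mm; origin: centre of its underside on the bench; +x to the blue back wall (30 mm high, inner face at x = 79.5 mm); front open, side walls 14 mm high. bolt_50 and bolt_150 lie in the end lanes, either way round
- bolt_50: steel M16 hex bolt with a gold nut, 50 mm long, shortest, in one end lane, head 4 mm from the back wall; stays. From the head: head 10 mm thick, bare shank 16 mm dia. 17 mm long, nut 13 mm, 10 mm thread; head and nut 24 mm across flats. Origin: centre of the head's end face, on the axis, 12 mm above what it lies on; +x points out of the head, the bolt lies from 0 to -50 mm in x
- bolt_70: steel M16 hex bolt with a gold nut, 70 mm long, on the bench before the tray. From the head: head 10 mm thick, bare shank 16 mm dia. 37 mm long, nut 13 mm, 10 mm thread; head and nut 24 mm across flats. Origin: centre of the head's end face, on the axis, 12 mm above what it lies on; +x points out of the head, the bolt lies from 0 to -70 mm in x
- bolt_90: steel M16 hex bolt with a gold nut, 90 mm long, on the bench before the tray. From the head: head 10 mm thick, bare shank 16 mm dia. 57 mm long, nut 13 mm, 10 mm thread; head and nut 24 mm across flats. Origin: centre of the head's end face, on the axis, 12 mm above what it lies on; +x points out of the head, the bolt lies from 0 to -90 mm in x
- bolt_110: steel M16 hex bolt with a gold nut, 110 mm long, on the bench before the tray. From the head: head 10 mm thick, bare shank 16 mm dia. 77 mm long, nut 13 mm, 10 mm thread; head and nut 24 mm across flats. Origin: centre of the head's end face, on the axis, 12 mm above what it lies on; +x points out of the head, the bolt lies from 0 to -110 mm in x
- bolt_130: steel M16 hex bolt with a gold nut, 130 mm long, 0.26 kg, on the bin's stock, nut end 48 mm past the lip, head under the cover. From the head: head 10 mm thick, bare shank 16 mm dia. 97 mm long, nut 13 mm, 10 mm thread; head and nut 24 mm across flats. Origin: centre of the head's end face, on the axis, 12 mm above what it lies on; +x points out of the head, the bolt lies from 0 to -130 mm in x
- bolt_150: steel M16 hex bolt with a gold nut, 150 mm long, longest, in the other end lane, head 4 mm from the back wall; stays. From the head: head 10 mm thick, bare shank 16 mm dia. 117 mm long, nut 13 mm, 10 mm thread; head and nut 24 mm across flats. Origin: centre of the head's end face, on the axis, 12 mm above what it lies on; +x points out of the head, the bolt lies from 0 to -150 mm in x
- bin: fixed yellow bin, 190 (x) x 140 x 80 mm, left or right of the tray. Origin: centre of its underside on the bench; open front at -x, lip at x = -95 mm, 40 mm high, packed level with small gold bolts that do not move. Rigid clear cover over all behind x = -53 mm (edge's underside 76 mm, top 83 mm up): what is under it comes out only along -x. Side walls 3 mm, sloping to the lip at the front
Things that resemble listed ones, but are neither listed nor needed, are in the scene too. Leave any pink look-alike of the bolt_110 alone.

How it is judged:
At the end, for the whole second after the job is handed in: From the shortest bolt's lane to the longest's lie the 70, 90, 110, 130 mm bolts in order, each at rest, flat on the floor, within 16 mm of its lane's centre line and 0.2 rad of straight, head end within 18 mm of the back wall; the two end bolts moved under 12 mm and still straight (((y of bolt_50 in the frame of tray below 0 m and y of bolt_70 in the frame of tray between -0.103 and -0.071 m and y of bolt_90 in the frame of tray between -0.045 and -0.013 m and y of bolt_110 in the frame of tray between 0.013 and 0.045 m and y of bolt_130 in the frame of tray between 0.071 and 0.103 m) or (y of bolt_50 in the frame of tray above 0 m and y of bolt_70 in the frame of tray between 0.071 and 0.103 m and y of bolt_90 in the frame of tray between 0.013 and 0.045 m and y of bolt_110 in the frame of tray between -0.045 and -0.013 m and y of bolt_130 in the frame of tray between -0.103 and -0.071 m)) and x of each of bolt_70, bolt_90, bolt_110, bolt_130 in the frame of tray above 0.0615 m and z of each of bolt_70, bolt_90, bolt_110, bolt_130 in the frame of tray below 0.021 m and angle between the x axis of each of bolt_70, bolt_90, bolt_110, bolt_130, bolt_50, bolt_150 and the x axis of tray, either way round below 0.2 rad and angle between bolt_70's own x axis and vertical between 1.49 and 1.65 rad and linear speed of each of bolt_70, bolt_90, bolt_110, bolt_130 below 0.02 m/s and angle between bolt_90's own x axis and vertical between 1.49 and 1.65 rad and angle between bolt_110's own x axis and vertical between 1.49 and 1.65 rad and angle between bolt_130's own x axis and vertical between 1.49 and 1.65 rad and distance of each of bolt_50, bolt_150 from where it was at the start of the episode below 0.012 m); the robot touches nothing.
It fails at once if the shortest or the longest bolt is pushed out of its place (15 mm or more) (distance of any of bolt_50, bolt_150 from where it was at the start of the episode above 0.015 m).
It also fails if it takes over 106 s, if anything falls off the work surface, if the arm or the gripper's body presses on something with over 40 N, if the wrist force passes 120 N, or if a joint passes its speed limit or range.

### The arm

A 6-joint arm with a two-finger parallel gripper is mounted at the origin on the work surface. World frame = base frame: x ahead of the robot, y to its left, z up, the work surface at z = 0. Lengths are in m, angles in rad, forces in N, time in s.
With the tool pointing down it reaches from about 0.375 to 0.975 m from the base axis. Payload 3.8 kg.
Tool frame: the origin (TCP) lies at the very end of the fingers, on their centre line; the grasp point (between the pads) lies 19 mm behind it; y points along the fingers, x is the direction in which the jaws open and shut, and the axes are right-handed (so a half turn about y gives the same grasp; the last joint's range is limited). The gripper opens to 85 mm and grips with 20 to 120 N. Pads are 22 mm wide; open, the fingers measure 114 mm over their backs; the gripper's body (76 mm by 85 mm) begins 54 mm behind the grasp point. The pads swing forward as they close: fully open they stand 13 mm farther back than shut.
Start: joints at [-1.219, 0.264, 1.604, -0, 1.274, -0.037], TCP at [0.256, -0.625, 0.231] pointing down, gripper open.
Joint ranges: [-2.63, 2.63], [-0.94, 2.18], [0.31, 2.57], [-1.31, 4.45], [0, 2.66], [-2.55, 2.55]. Speed limits (rad/s): [2.57, 2.57, 3.14, 3.14, 3.14, 3.14].

### API

Orientations are given as a rotation vector (axis times angle).
In Python, from workcell import bot, cams gives the robot as it stands.
- The arm moves only by the tool play_rows, never from a script. Its argument "motion" is a list of rows, each a list of 2 entries, a list of its own where there are three numbers: the shift along the world's x, y, z normalised to -1 to 1, where 1 is 400 mm, then the turn, a rotation vector about the world's x, y, z normalised to -1 to 1, where 1 is pi/4 rad. In form: [[[tx, ty, tz], [ax, ay, az]], ...]. A call has 1 to 10 rows; each row is the pose to reach, as a shift and turn from the pose commanded when the call began; what a row does not reach only later rows make up. A row lasts 1/8 s, in which the tool goes at most 62.5 mm and 10.7 degrees, less where a joint would pass 70% of its speed; a pose out of reach is approached as far as the arm can. A call with a number of a shift or a turn outside -1 to 1 is refused whole. A call with a gripper value outside its range is refused whole. "gripper" is the closure, from 0 (fully open) to 1 (shut), set as the call begins (left out, the last holds). The fingers move at their own pace and stop on an object; "squeeze" is the grip in N (left out, the last holds). Time passes only in rows, so rows that repeat a pose let the fingers close. It gives the time, the measured TCP pose, the force and the opening at its end, in the units of the state.
- bot.read_state(): the state, without advancing time (a new reading comes with each control period).
- cams.read_camera(name): name is "side" or "top"; returns (picture, depth): 480x640x3 uint8, red, green, blue; 480x640 float32, m along the optical axis (not along the pixel's ray), 0 where there is no reading.
- cams.calibration(name): a dict with "mtx" (3x3 intrinsics, pixels), "R" (3x3) and "t" (3): a world point X has camera coordinates R X + t. Camera axes: x right, y down, z forward; pixel columns grow to the right and rows downward; lengths in m; the calibration is good to about 2 mm. A picture is of the moment at which its call begins. calibration takes no time and is no camera call.
- bot.finish_job(): hands the job in, once; it reports no verdict.
Trained networks look in the newest picture that a camera, given by its name, has taken for a name from the list of things; names that differ only in an ending like _2 or _b are one class to them, and where a whole thing is asked for, a point or a joint stands for the part that bears it (a point fixed in the world has none). Each returns a list of dicts, best first, with "conf" (0 to 1); they miss things now and then, are a little off and sometimes report something else, mostly with a low value. They report only what shows in the picture. A call takes as long as a camera call. They do not tell look-alikes from the thing itself.
- cams.recognise(camera, label): "xyz" ([x, y, z] in m, in the coordinates of the camera as it stood for that picture, good to about 4 mm: the middle of the surface that is visible of it).
- cams.regions_of(camera, label): "mask" (480x640 bool, what is visible of it).
- cams.mark_of(camera, label): "xyz" ([x, y, z] in m, in the coordinates of the camera as it stood for that picture, good to about 4 mm: a listed point, or the origin of a listed thing).
The state is a dict: "time": time; "q": joint angles; "joint_vel": joint speeds; "joint_torque": joint torques, N m; "tool_pos": TCP position; "tcp_rot": TCP orientation; "wrist_force": force on the tool from outside, world axes, zero at the start; "torque": the same for the moment, N m; "width": opening from 0.0 (shut) to 1.0 (fully open).
Only numpy, scipy, OpenCV 4.12 (cv2) and the standard library are available. Lean on these libraries where they do the work, as an engineer would, in place of code of your own. Each camera call takes 0.05 s, during which the arm holds its last target.

## Working session

There is one attempt and no reset: what is moved stays moved. The work goes in short steps, Python scripts to look and compute and a tool call to move; the robot and the scene stay as the last step left them, time stands still between calls to the robot, and variables do not carry over. Pictures are saved under pics/ and viewed, and the job is handed in when it is done.

Besides the shell and the picture viewer there is one more tool, called after "Emit:" by a JSON object that holds its "name" and its "arguments", one argument or row to a line. play_rows: Moves the arm, as the interface text tells. Its arguments: {"type":"object","properties":{"motion":{"type":"array","items":{"type":"array"}},"gripper":{"type":"number"},"squeeze":{"type":"number"}},"required":["motion"]}

```bash
ls; mkdir -p pics
cat > h.py <<'E'
import numpy as np,cv2
from workcell import bot,cams
def snap(n,tag):
    p,d=cams.read_camera(n); cv2.imwrite(f'pics/{tag}.png',p[:,:,::-1]); np.savez(f'{tag}.npz',p=p,d=d); return p,d
def c2w(n,x):
    c=cams.calibration(n); return np.array(c['R']).T@(np.asarray(x)-np.array(c['t']))
def px2w(n,u,v,z=None,d=None):
    c=cams.calibration(n);r=np.linalg.inv(c['mtx'])@np.array([u,v,1.]);R=np.array(c['R']);t=np.array(c['t'])
    if z is None: return R.T@(r*d-t)
    o=-R.T@t; w=R.T@r; return o+w*(z-o[2])/w[2]
def w2px(n,X):
    c=cams.calibration(n);q=np.array(c['mtx'])@(np.array(c['R'])@np.asarray(X)+np.array(c['t']));return q[:2]/q[2]
E
python3 - <<'E'
from h import *
print(bot.read_state())
for n in('top','side'):
    snap(n,n+'0'); c=cams.calibration(n); print(n,c)
    for l in('tray','bin','bolt_50','bolt_70','bolt_90','bolt_110','bolt_130','bolt_150'):
        for r in cams.mark_of(n,l): 
            w=c2w(n,r['xyz']);print(l,round(r['conf'],2),w.round(3),w2px(n,w).round())
E
```

```text
pics
{'time': 0.0, 'q': array([-1.21889497e+00,  2.64747271e-01,  1.60537023e+00,  2.15662171e-05,
        1.27370144e+00, -3.69355770e-02]), 'joint_vel': array([ 0.00017822, -0.0006817 , -0.00031291,  0.00034196,  0.00043592,
        0.00139226]), 'joint_torque': array([-7.56523787e-04, -5.15110803e+01, -3.67308176e+01, -9.91683987e-05,
        1.28576151e-02,  7.13481860e-07]), 'tool_pos': array([ 0.25563212, -0.62393389,  0.22996803]), 'tcp_rot': array([-1.3670703 ,  0.91948329, -0.91653486]), 'wrist_force': array([-0.00384586, -0.38395673,  0.1116428 ]), 'torque': array([ 0.02714851, -0.02940653,  0.02239012]), 'width': 0.9994794932378244}
top {'mtx': array([[490.32386524,   0.        , 323.34569469],
       [  0.        , 490.32386524, 239.4333848 ],
       [  0.        ,   0.        ,   1.        ]]), 'R': array([[-0.00281544, -0.99986571, -0.01614407],
       [-0.98916785,  0.00515395, -0.14669831],
       [ 0.14676182,  0.01555618, -0.98904953]]), 't': array([0.01035199, 0.46942767, 1.10318587])}
tray 0.96 [0.633 0.002 0.004] [326. 175.]
bin 0.72 [ 0.588 -0.355  0.   ] [474. 
[... 4272 characters left out ...]
 [0.716 0.141 0.015] [344. 212.]
bolt_130 0.97 [ 0.326 -0.399  0.011] [376. 368.]
bolt_130 0.89 [ 0.288 -0.326  0.012] [336. 356.]
bolt_130 0.74 [ 0.455 -0.124  0.014] [334. 283.]
bolt_130 0.71 [0.465 0.033 0.011] [297. 256.]
bolt_130 0.62 [ 0.697 -0.15   0.014] [414. 253.]
bolt_130 0.59 [0.459 0.209 0.015] [256. 231.]
bolt_130 0.56 [0.716 0.141 0.015] [344. 212.]
bolt_150 0.97 [ 0.326 -0.399  0.011] [376. 368.]
bolt_150 0.89 [ 0.288 -0.326  0.012] [336. 356.]
bolt_150 0.74 [ 0.455 -0.124  0.014] [334. 283.]
bolt_150 0.71 [0.465 0.033 0.011] [297. 256.]
bolt_150 0.62 [ 0.697 -0.15   0.014] [414. 253.]
bolt_150 0.59 [0.459 0.209 0.015] [256. 231.]
bolt_150 0.56 [0.716 0.141 0.015] [344. 212.]
```

View pics/top0.png

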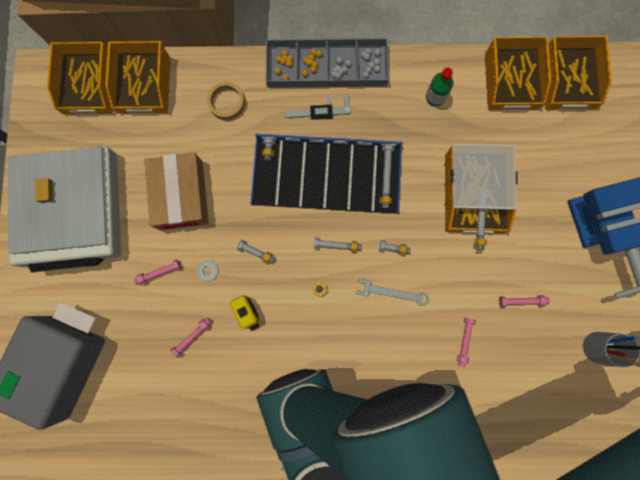

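View pics/side0.png

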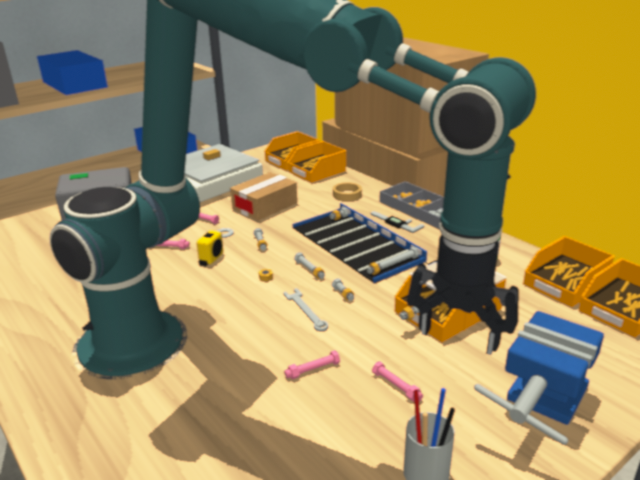

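```bash
python3 -c "
import cv2
p=cv2.imread('pics/top0.png');cv2.imwrite('pics/top0b.png',cv2.resize(p[220:380,150:550],(800,320),interpolation=2)); cv2.imwrite('pics/top0c.png',cv2.resize(p[110:290,220:540],(800,450),interpolation=2))"
```

```text
(no output)
```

View pics/top0b.png

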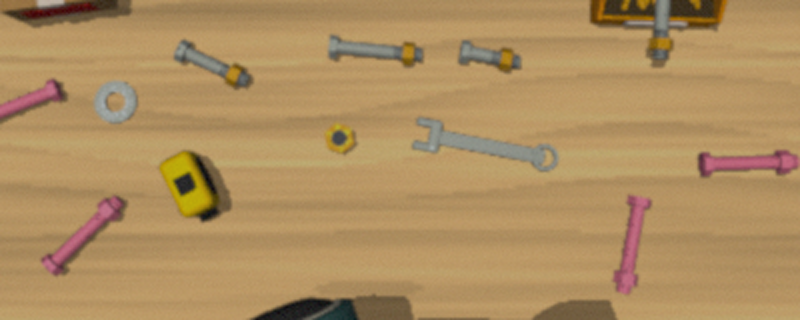

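View pics/top0c.png

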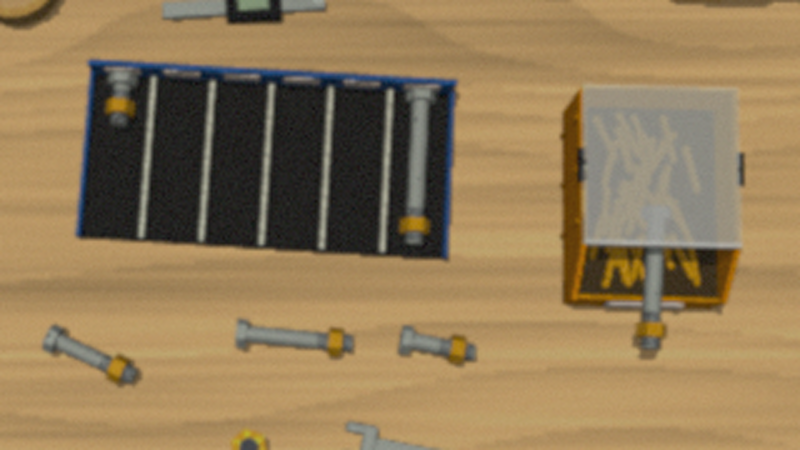

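```bash
cat > meas.py <<'E'
from h import *
def cloud(n,tag):
    f=np.load(tag+'.npz');d=f['d'];c=cams.calibration(n);v,u=np.mgrid[:480,:640]
    r=np.stack([u,v,np.ones_like(u)],-1)@np.linalg.inv(c['mtx']).T*d[...,None]
    W=(r-np.array(c['t']))@np.array(c['R']); W[d==0]=np.nan
    return W,f['p']
def bolt(W,p,c,lo=.006,hi=.04,rad=.1):
    m=(W[...,2]>lo)&(W[...,2]<hi)&(np.hypot(W[...,0]-c[0],W[...,1]-c[1])<rad)
    n,l,s,_=cv2.connectedComponentsWithStats(m.astype('u1'))
    v,u=np.nonzero(m); dd=np.hypot(W[v,u,0]-c[0],W[v,u,1]-c[1]); k=l[v[dd.argmin()],u[dd.argmin()]]
    P=W[l==k]; C=p[l==k].astype(int); gold=(C[:,0]-C[:,2]>60)
    ce=P[:,:2].mean(0);_,_,V=np.linalg.svd(P[:,:2]-ce);a=V[0]
    if gold.sum()>3 and (P[gold,:2].mean(0)-ce)@a>0:a=-a  # a toward head
    t=(P[:,:2]-ce)@a
    lo_,hi_=np.percentile(t,[.5,99.5])
    return dict(n=len(P),tip=ce+a*lo_,head=ce+a*hi_,L=hi_-lo_,yaw=np.arctan2(a[1],a[0]),zmax=np.percentile(P[:,2],98),gold=P[gold].mean(0) if gold.any() else None,w=np.ptp((P[:,:2]-ce)@V[1]))
E
python3 - <<'E'
from meas import *
np.set_printoptions(precision=4,suppress=True)
for n in('top','side'):
    W,p=cloud(n,n+'0')
    b=W[...,2][(abs(W[...,0]-.4)<.03)&(abs(W[...,1]-.1)<.05)];print(n,'bench z',np.nanmedian(b),np.nanstd(b))
    for c,nm,lo in(((.46,.19),'90',.006),((.465,0),'110',.006),((.46,-.14),'70',.006),((.70,.14),'50',.009),((.65,-.15),'150',.009)):
        r=bolt(W,p,c,lo);print(nm,r)
    m=(W[...,2]>.038)&(abs(W[...,0]-.53)<.12)&(abs(W[...,1]+.37)<.1)
W,p=cloud('top','top0')
# bin profile
for v in range(170,252,3): print(v,[(W[v,u]*1000).round().tolist() for u in (470,478,481,484,492)])
E
```

```text
top bench z 0.000727669002689432 0.004690521198637099
90 {'n': 321, 'tip': array([0.424 , 0.1271]), 'head': array([0.4615, 0.2083]), 'L': np.float64(0.08937378084107298), 'yaw': np.float64(1.1381590206959848), 'zmax': np.float64(0.02642915247438266), 'gold': array([0.4311, 0.1424, 0.0215]), 'w': np.float64(0.02681352936477336)}
110 {'n': 364, 'tip': array([ 0.4533, -0.0773]), 'head': array([0.4639, 0.03  ]), 'L': np.float64(0.10783360513912953), 'yaw': np.float64(1.4718721162474881), 'zmax': np.float64(0.02624883834915141), 'gold': array([ 0.4546, -0.062 ,  0.021 ]), 'w': np.float64(0.02724017208305487)}
70 {'n': 258, 'tip': array([ 0.444 , -0.1921]), 'head': array([ 0.4579, -0.1245]), 'L': np.float64(0.06902951031281765), 'yaw': np.float64(1.3688048817192318), 'zmax': np.float64(0.02683484876152293), 'gold': array([ 0.447 , -0.1764,  0.0212]), 'w': np.float64(0.027997614758660215)}
50 {'n': 581, 'tip': array([0.662 , 0.2059]), 'head': array([0.7405, 0.056 ]), 'L': np.float64(0.16917902172306917), 'yaw': np.float64(-1.0880553716859382), 'zmax': np.float64(0.03392334010562486), 'gold'
[... 4455 characters left out ...]
]
236 [[481.0, -341.0, -1.0], [473.0, -345.0, 49.0], [472.0, -350.0, 55.0], [473.0, -357.0, 52.0], [481.0, -394.0, -3.0]]
239 [[474.0, -341.0, -1.0], [nan, nan, nan], [465.0, -348.0, 61.0], [465.0, -355.0, 60.0], [473.0, -392.0, 1.0]]
242 [[466.0, -339.0, 3.0], [458.0, -341.0, 59.0], [459.0, -349.0, 56.0], [458.0, -355.0, 59.0], [466.0, -391.0, 2.0]]
245 [[459.0, -339.0, 3.0], [452.0, -342.0, 54.0], [452.0, -349.0, 54.0], [454.0, -360.0, 40.0], [459.0, -391.0, 2.0]]
248 [[452.0, -339.0, 1.0], [445.0, -342.0, 55.0], [445.0, -349.0, 53.0], [452.0, -371.0, 3.0], [452.0, -390.0, 3.0]]
251 [[445.0, -339.0, -0.0], [nan, nan, nan], [445.0, -365.0, -2.0], [445.0, -372.0, -0.0], [444.0, -390.0, 3.0]]
```

Run:
```python
import cv2
p=cv2.imread('pics/side0.png');cv2.imwrite('pics/side0c.png',cv2.resize(p[260:350,370:520],(800,480),interpolation=2))
p=cv2.imread('pics/top0.png');cv2.imwrite('pics/top0d.png',cv2.resize(p[130:260,430:530],(460,598),interpolation=2))
```

```text
(no output)
```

View pics/top0d.png

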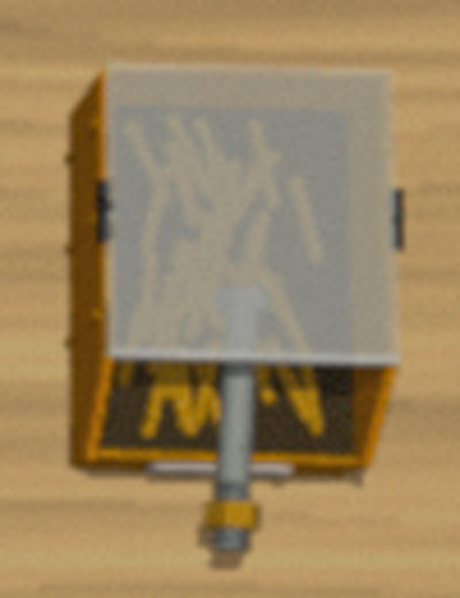

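View pics/side0c.png

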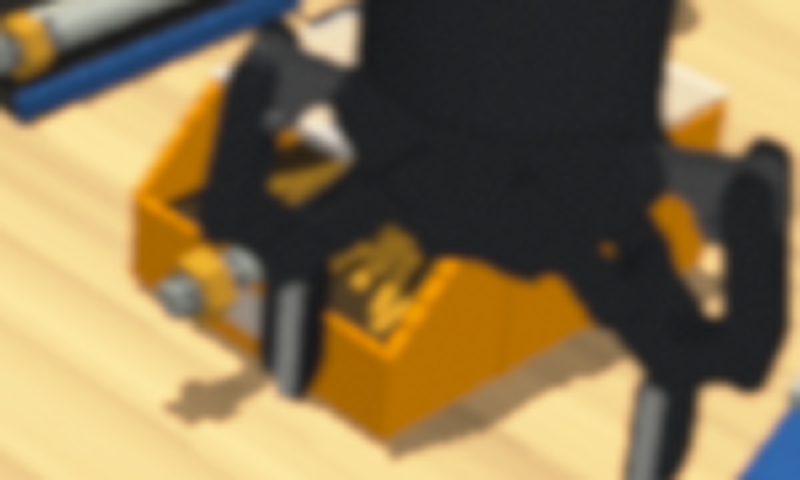

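Run:
```python
from meas import *
from scipy.optimize import minimize
from scipy.ndimage import map_coordinates as mc
from scipy.spatial.transform import Rotation as Ro
np.set_printoptions(precision=4,suppress=True)
for n in('top','side'):
    p=np.load(n+'0.npz')['p'].astype(float);g=p.min(-1); g=cv2.GaussianBlur(g,(3,3),0); c=cams.calibration(n)
    K=c['mtx'];R=np.array(c['R']);t=np.array(c['t'])
    def samp(img,X,Y,Z,q):
        co,si=np.cos(q[2]),np.sin(q[2]);P=np.stack([q[0]+co*X-si*Y,q[1]+si*X+co*Y,Z+0*X],-1)
        w=(P@R.T+t)@K.T;return mc(img,[w[...,1]/w[...,2],w[...,0]/w[...,2]],order=1)
    xs=np.linspace(-.07,.06,60);ys=np.array([-.116,-.058,0,.058,.116]);X,Y=np.meshgrid(xs,ys)
    blue=p[...,2]-p[...,0]
    f=lambda q:-(samp(g,X,Y,.007,q).mean())
    # back wall top centre line and front
    yb=np.linspace(-.17,.17,100); xsd=np.linspace(-.08,.08,60)
    def fb(q): return -(samp(blue,np.full(100,.0825),yb,.030,q).mean()) 
    def fs(q): return -sum(samp(blue,xsd,np.full(60,s*.1755),.014,q).mean() for s in(-1,1))/2
    tot=lambda q:f(q)+fb(q)+fs(q)
    best=min((minimize(tot,[.632+a,.0015+b,-.08+k],method='Nelder-Mead',options=dict(xatol=1e-5,initial_simplex=None)) for a in(-.004,0,.004) for b in(-.004,.0,.004) for k in(-.02,.0,.02)),key=lambda r:r.fun)
    print(n,best.x,f(best.x),fb(best.x),fs(best.x))
W,p=cloud('top','top0')
P=W[(W[...,2]>.022)&(W[...,2]<.04)&(abs(W[...,1])<.12)&(W[...,0]>.68)&(W[...,0]<.74)&(p[...,2].astype(int)-p[...,0]>40)]
k=np.polyfit(P[:,1],P[:,0],1);print('wall',k,len(P))
s=bot.read_state();M=Ro.from_rotvec(s['tcp_rot']).as_matrix();print(M)
print(w2px('top',[.72,.14,.03]))
```

```text
top [ 0.6325  0.0014 -0.0671] -119.93944013731115 -66.51074701239374 -47.46906742592473
side [ 0.6307 -0.0013 -0.0625] -132.92513119619417 -37.20089430803223 -42.863573615374754
wall [0.066  0.7145] 187
[[ 0.3791  0.      0.9254]
 [-0.9254 -0.0001  0.3791]
 [ 0.0001 -1.     -0.    ]]
[268.5007 137.1432]
```

```bash
cat > go.py <<'E'
from h import *
from scipy.spatial.transform import Rotation as Ro
def mv(x,y,z,jaw):
    s=bot.read_state();M=Ro.from_rotvec(s['tcp_rot']).as_matrix()
    T=np.array([[np.cos(jaw),0,-np.sin(jaw)],[np.sin(jaw),0,np.cos(jaw)],[0,-1,0]])
    rv=Ro.from_matrix(T@M.T).as_rotvec()/(np.pi/4)
    sh=(np.array([x,y,z])-s['tool_pos'])/.4
    print('t',round(s['time'],2),'shift',sh.round(4),'turn',rv.round(4),'rows>=',max(np.linalg.norm(sh)*.4/.0625,np.linalg.norm(rv)*45/10.7).round(1),'F',s['wrist_force'].round(1),'w',round(s['width'],3))
E
python3 - <<'E'
from meas import *; from go import mv
np.set_printoptions(precision=4,suppress=True)
print(px2w('top',482.2,195.2,.048),px2w('top',478.9,247.4,.048))
for n in('top','side'):
    W,p=cloud(n,n+'0')
    m=(W[...,2]>.046)&(W[...,2]<.075)&(W[...,0]>.43)&(W[...,0]<.53)&(abs(W[...,1]+.352)<.03); P=W[m];print(n,len(P))
    if len(P)<20: continue
    k=np.polyfit(P[:,0],P[:,1],1);print(k,np.polyval(k,[.443,.483,.53]),P[:,0].min()); 
    q=(P[:,0]>.47);print('z top shank',np.polyfit(P[q,0],P[q,2],1),np.percentile(P[q,2],[50,90]))
mv(.483,-.352,.12,-1.63)
E
```

```text
[ 0.569  -0.3593  0.048 ] [ 0.4473 -0.3458  0.048 ]
top 298
[-0.0744 -0.3134] [-0.3464 -0.3494 -0.3529] 0.443205144036272
z top shank [0.0465 0.0318] [0.0552 0.0586]
side 149
[-0.1478 -0.2844] [-0.3499 -0.3558 -0.3627] 0.4417250981742715
z top shank [-0.3039  0.1967] [0.0524 0.0556]
t 0.9 shift [ 0.5679  0.6816 -0.2783] turn [ 0.0001 -0.     -0.5704] rows>= 6.0 F [-0.5  0.6  0.2] w 1.005
```

Emit:
{"name": "play_rows", "arguments": {
  "motion": [
    [[0.1,0.12,-0.05],[0,0,-0.11]],
    [[0.19,0.23,-0.1],[0,0,-0.21]],
    [[0.285,0.34,-0.14],[0,0,-0.31]],
    [[0.38,0.455,-0.185],[0,0,-0.41]],
    [[0.475,0.57,-0.23],[0,0,-0.52]],
    [[0.568,0.684,-0.278],[0,0,-0.62]],
    [[0.568,0.684,-0.278],[0,0,-0.62]],
    [[0.568,0.684,-0.278],[0,0,-0.62]]
  ],
  "gripper": 0.5,
  "squeeze": 90
}}

```text
time: 1.9
tool_pos: [0.4832, -0.3512, 0.1203]
tcp_rot: [-1.163, 1.28, -1.28]
wrist_force: [0.4, -0.9, -1.0]
width: 0.498
```

Run:
```python
from go import *
snap('top','t1');snap('side','s1');mv(.483,-.351,.044,-1.67);print(bot.read_state()['tool_pos'])
import cv2
p=cv2.imread('pics/top1.png') if 0 else cv2.imread('pics/t1.png');a=cv2.resize(p[130:260,400:560],(560,455),interpolation=2);cv2.imwrite('pics/t1c.png',a)
```

```text
t 2.0 shift [ 0.0004  0.0036 -0.1922] turn [ 0.0015  0.001  -0.0002] rows>= 1.2 F [ 0.1 -0.5 -0.7] w 0.502
[ 0.48284416 -0.35242077  0.12087284]
```

View pics/s1.png

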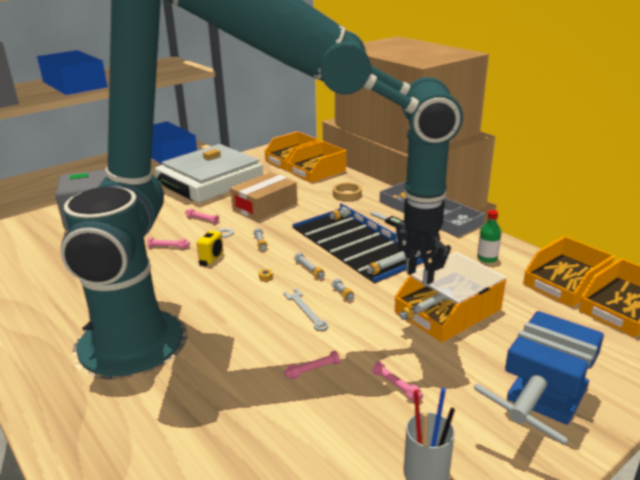

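The gripper hangs above the protruding bolt (shank near (425,300) in the side view). Descending.

Emit:
{"name": "play_rows", "arguments": {
  "motion": [
    [[0,0.002,-0.1],[0,0,0]],
    [[0,0.002,-0.17],[0,0,0]],
    [[0,0.002,-0.192],[0,0,0]],
    [[0,0.002,-0.192],[0,0,0]]
  ]
}}

```text
time: 2.5
tool_pos: [0.4825, -0.3512, 0.0434]
tcp_rot: [-1.161, 1.282, -1.282]
wrist_force: [0.2, -0.0, -0.3]
width: 0.501
```

Run:
```python
from go import *
snap('side','s2');mv(.483,-.351,.044,-1.67)
p=cv2.imread('pics/s2.png');cv2.imwrite('pics/s2c.png',cv2.resize(p[220:350,360:520],(738,600),interpolation=2))
```

```text
t 2.55 shift [-0.0008  0.0012 -0.0008] turn [0.0013 0.0015 0.0001] rows>= 0.0 F [-0.4 -0.7  0.4] w 0.494
```

View pics/s2c.png

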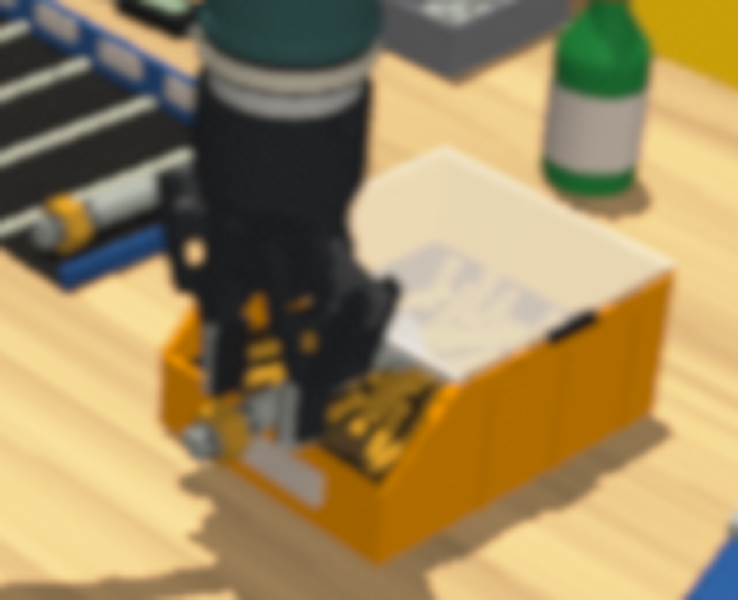

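The fingers straddle the shank just at the lip. Closing.

Emit:
{"name": "play_rows", "arguments": {
  "motion": [
    [[0,0,0],[0,0,0]],
    [[0,0,0],[0,0,0]],
    [[0,0,0],[0,0,0]],
    [[0,0,0],[0,0,0]]
  ],
  "gripper": 1
}}

```text
time: 3.05
tool_pos: [0.484, -0.3514, 0.0451]
tcp_rot: [-1.161, 1.278, -1.284]
wrist_force: [-1.3, -0.9, 6.4]
width: 0.142
```

Emit:
{"name": "play_rows", "arguments": {
  "motion": [
    [[0,0,0],[0,0,0]],
    [[0,0,0],[0,0,0]]
  ]
}}

```text
time: 3.3
tool_pos: [0.4841, -0.3513, 0.0451]
tcp_rot: [-1.161, 1.278, -1.284]
wrist_force: [-2.0, -0.5, 6.4]
width: 0.143
```

Run:
```python
from go import *
snap('side','s3');snap('top','t3');mv(.483,-.351,.044,-1.67)
p=cv2.imread('pics/s3.png');cv2.imwrite('pics/s3c.png',cv2.resize(p[220:350,360:520],(738,600),interpolation=2))
```

```text
t 3.4 shift [-0.0027  0.0008 -0.0027] turn [ 0.003   0.0026 -0.0018] rows>= 0.0 F [-1.  -1.2  6.4] w 0.144
```

View pics/s3c.png

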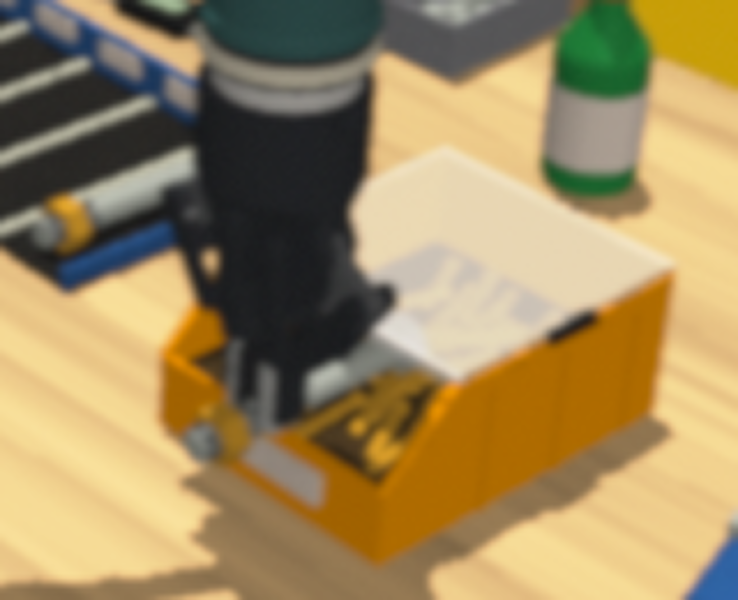

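Emit:
{"name": "play_rows", "arguments": {
  "motion": [
    [[0,0,0.008],[0,0,0]],
    [[-0.05,0.005,0.01],[0,0,0]],
    [[-0.11,0.011,0.01],[0,0,0]],
    [[-0.17,0.017,0.01],[0,0,0]],
    [[-0.21,0.021,0.01],[0,0,0]],
    [[-0.21,0.021,0.01],[0,0,0]]
  ]
}}

```text
time: 4.15
tool_pos: [0.3973, -0.341, 0.0467]
tcp_rot: [-1.161, 1.284, -1.281]
wrist_force: [0.3, -0.5, -2.1]
width: 0.135
```

Run:
```python
from go import *
snap('side','s4');snap('top','t4');mv(.483,-.351,.044,-1.67)
p=cv2.imread('pics/s4.png');a=cv2.resize(p[220:370,320:480],(533,500),interpolation=2)
p=cv2.imread('pics/t4.png');b=cv2.resize(p[150:290,440:520],(260,500),interpolation=2);cv2.imwrite('pics/s4c.png',np.hstack([a,b]))
```

```text
t 4.25 shift [ 0.2091 -0.0223 -0.0087] turn [ 0.0006  0.0011 -0.0007] rows>= 1.3 F [ 0.1  0.  -2.3] w 0.139
```

View pics/s4c.png

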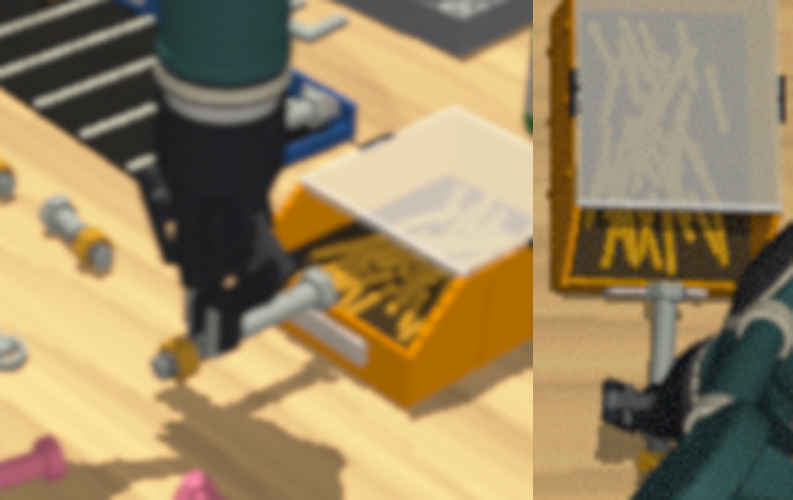

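The bolt is out, level in the jaws, head over the lip (top (485,230)). Lifting and carrying to the lane at y = -87.

Emit:
{"name": "play_rows", "arguments": {
  "motion": [
    [[0,0,0.09],[0,0,0]],
    [[0.02,0.03,0.15],[0,0,0]],
    [[0.11,0.13,0.15],[0,0,0.01]],
    [[0.2,0.235,0.15],[0,0,0.02]],
    [[0.29,0.34,0.15],[0,0,0.03]],
    [[0.38,0.45,0.15],[0,0,0.04]],
    [[0.47,0.56,0.15],[0,0,0.042]],
    [[0.53,0.637,0.14],[0,0,0.042]],
    [[0.533,0.638,0.133],[0,0,0.042]],
    [[0.533,0.638,0.133],[0,0,0.042]]
  ]
}}

```text
time: 5.5
tool_pos: [0.6122, -0.0864, 0.0998]
tcp_rot: [-1.179, 1.257, -1.256]
wrist_force: [-0.1, -0.5, -1.8]
width: 0.143
```

Run:
```python
from go import *
snap('side','s5');snap('top','t5');mv(.6104,-.0858,.02,-1.637)
p=cv2.imread('pics/s5.png');a=cv2.resize(p[150:300,270:470],(500,375),interpolation=2)
p=cv2.imread('pics/t5.png');b=cv2.resize(p[120:270,240:420],(300,375),interpolation=2);cv2.imwrite('pics/s5c.png',np.hstack([a,b]))
```

```text
t 5.6 shift [-0.0034  0.0038 -0.2005] turn [ 0.0002 -0.001  -0.0005] rows>= 1.3 F [-0.3  0.4 -2.8] w 0.137
```

View pics/s5c.png

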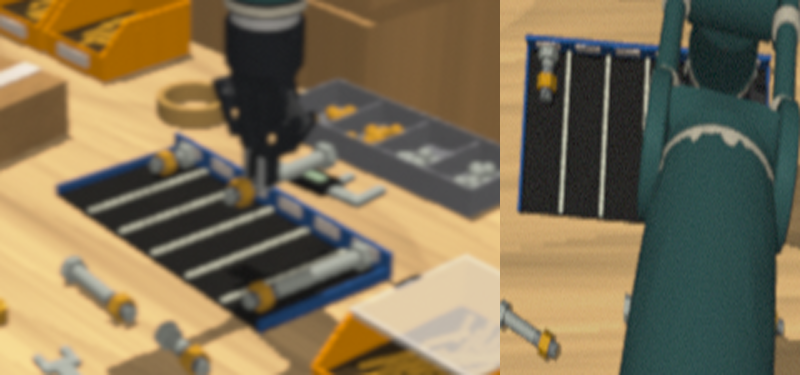

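Emit:
{"name": "play_rows", "arguments": {
  "motion": [
    [[-0.003,0.002,-0.1],[0,0,0]],
    [[-0.003,0.002,-0.18],[0,0,0]],
    [[-0.003,0.002,-0.207],[0,0,0]],
    [[-0.003,0.002,-0.212],[0,0,0]],
    [[-0.003,0.002,-0.212],[0,0,0]]
  ]
}}

```text
time: 6.22
tool_pos: [0.6122, -0.0864, 0.0171]
tcp_rot: [-1.176, 1.256, -1.259]
wrist_force: [0.3, 0.4, -1.6]
width: 0.139
```

Run:
```python
from go import *
snap('side','s6');mv(.6104,-.0858,.013,-1.637);print(bot.read_state()['tool_pos'])
p=cv2.imread('pics/s6.png');a=cv2.resize(p[180:300,300:460],(800,600),interpolation=2);cv2.imwrite('pics/s6c.png',a)
```

```text
t 6.28 shift [-0.0051  0.0012 -0.0108] turn [ 0.0006  0.0036 -0.0008] rows>= 0.1 F [ 0.9 -0.2 -2. ] w 0.136
[ 0.61243163 -0.08628781  0.01731367]
```

View pics/s6c.png

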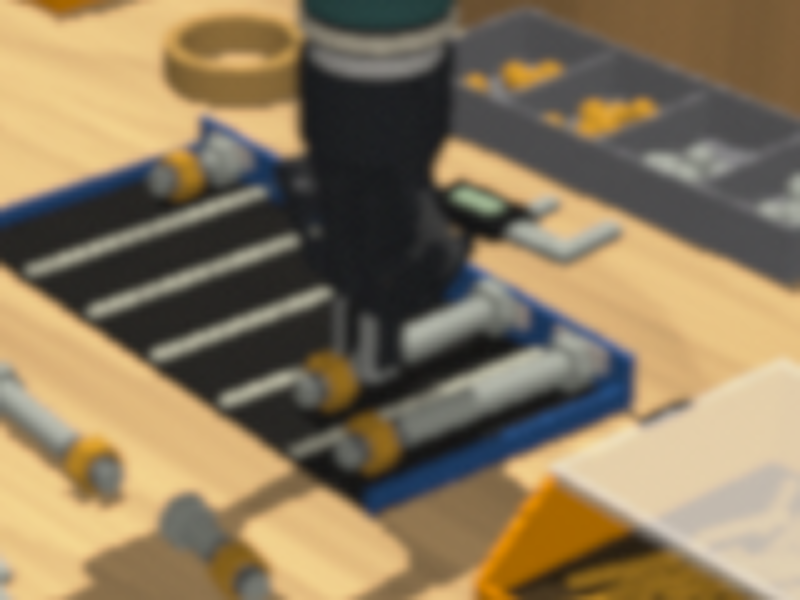

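Emit:
{"name": "play_rows", "arguments": {
  "motion": [
    [[-0.005,0,-0.004],[0,0,0]],
    [[-0.005,0,-0.008],[0,0,0]],
    [[-0.005,0,-0.008],[0,0,0]],
    [[-0.005,0,-0.008],[0,0,0]]
  ]
}}

```text
time: 6.78
tool_pos: [0.6104, -0.0861, 0.0144]
tcp_rot: [-1.176, 1.255, -1.258]
wrist_force: [-1.2, -0.6, 7.1]
width: 0.137
```

Emit:
{"name": "play_rows", "arguments": {
  "motion": [
    [[0,0,0],[0,0,0]],
    [[0,0,0],[0,0,0]],
    [[0,0,0],[0,0,0]],
    [[0,0,0.02],[0,0,0]],
    [[0,0,0.1],[0,0,0]],
    [[0,0,0.2],[0,0,0]],
    [[0,0,0.3],[0,0,0]],
    [[0,0,0.3],[0,0,0]]
  ],
  "gripper": 0.6
}}

```text
time: 7.78
tool_pos: [0.6126, -0.0864, 0.1378]
tcp_rot: [-1.172, 1.25, -1.262]
wrist_force: [0.1, -0.5, -0.1]
width: 0.4
```

Run:
```python
from go import *
snap('side','s7');mv(.4512,-.1521,.06,-.19);print(bot.read_state()['tool_pos'])
p=cv2.imread('pics/s7.png');a=cv2.resize(p[180:300,300:460],(800,600),interpolation=2);cv2.imwrite('pics/s7c.png',a)
```

```text
t 7.83 shift [-0.399  -0.1649 -0.188 ] turn [-0.0036  0.0059  1.841 ] rows>= 7.7 F [-0.3  0.4  0.1] w 0.396
[ 0.6107824  -0.08612951  0.13521573]
```

View pics/s7c.png

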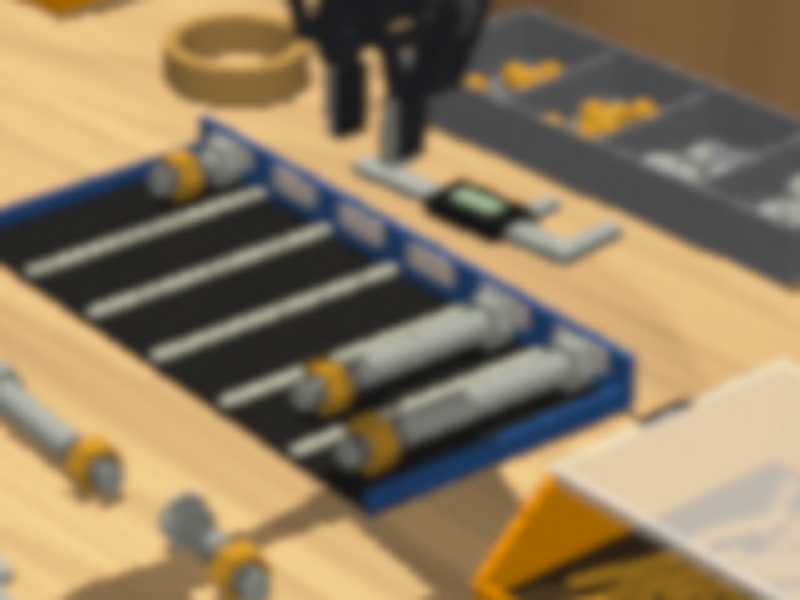

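bolt_130 lies straight in its lane, head beside the bolt_150 head. Next: the loose bolts are at top-view (255,251) = 90 (≈89 mm measured), (337,244) = 110 (≈108-115), (394,247) = 70 (≈69-72). All are steel with a gold nut; the pink ones are left alone. Going to the 110 (the enlarged crop above confirmed it).

Emit:
{"name": "play_rows", "arguments": {
  "motion": [
    [[-0.02,0.01,0],[0,0,0.2]],
    [[-0.1,0.04,-0.02],[0,0,0.43]],
    [[-0.19,0.08,-0.05],[0,0,0.66]],
    [[-0.29,0.12,-0.08],[0,0,0.89]],
    [[-0.36,0.15,-0.1],[0,0,1]],
    [[-0.384,0.156,-0.11],[0,0,1]],
    [[-0.384,0.156,-0.11],[0,0,1]]
  ],
  "gripper": 0.5
}}

```text
time: 8.7
tool_pos: [0.4549, -0.0234, 0.0878]
tcp_rot: [-1.467, 0.666, -0.664]
wrist_force: [0.2, 0.8, -0.3]
width: 0.5
```

Emit:
{"name": "play_rows", "arguments": {
  "motion": [
    [[0,0,0],[0,0,0.23]],
    [[0,0,0],[0,0,0.46]],
    [[0,0,0],[0,0,0.69]],
    [[0,0,0],[0,0,0.9]],
    [[0,0,0],[0,0,0.965]],
    [[0,0,0],[0,0,0.965]],
    [[0,0,0],[0,0,0.965]]
  ]
}}

```text
time: 9.57
tool_pos: [0.4565, -0.0238, 0.0888]
tcp_rot: [-1.57, 0.073, -0.075]
wrist_force: [0.9, 0.5, -0.7]
width: 0.498
```

Run:
```python
from go import *
snap('side','s8');snap('top','t8');mv(.4573,-.0237,.008,-.094);print(bot.read_state()['tool_pos'])
p=cv2.imread('pics/s8.png');a=cv2.resize(p[180:320,230:370],(600,600),interpolation=2);cv2.imwrite('pics/s8c.png',a)
```

```text
t 9.68 shift [ 3.400e-03 -2.000e-04 -2.015e-01] turn [ 0.0001  0.0004 -0.0004] rows>= 1.3 F [0.2 0.6 0. ] w 0.502
[ 0.45595639 -0.02361404  0.08859577]
```

View pics/s8c.png

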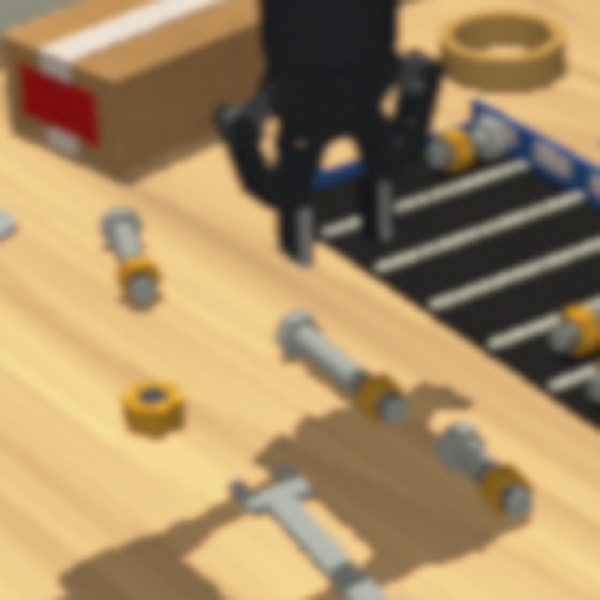

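Emit:
{"name": "play_rows", "arguments": {
  "motion": [
    [[0.003,0,-0.1],[0,0,0]],
    [[0.003,0,-0.17],[0,0,0]],
    [[0.003,0,-0.202],[0,0,0]],
    [[0.003,0,-0.202],[0,0,0]],
    [[0.003,0,-0.202],[0,0,0]]
  ]
}}

```text
time: 10.3
tool_pos: [0.4578, -0.0235, 0.0087]
tcp_rot: [-1.57, 0.071, -0.074]
wrist_force: [-0.3, -0.1, 0.3]
width: 0.501
```

Emit:
{"name": "play_rows", "arguments": {
  "motion": [
    [[0,0,0],[0,0,0]],
    [[0,0,0],[0,0,0]],
    [[0,0,0],[0,0,0]],
    [[0,0,0],[0,0,0]],
    [[0,0,0],[0,0,0]]
  ],
  "gripper": 1
}}

```text
time: 10.92
tool_pos: [0.4579, -0.0235, 0.0091]
tcp_rot: [-1.57, 0.071, -0.075]
wrist_force: [-1.7, 0.1, 7.4]
width: 0.144
```

Emit:
{"name": "play_rows", "arguments": {
  "motion": [
    [[0,0,0.03],[0,0,0]],
    [[0,0,0.12],[0,0,0]],
    [[0,0,0.22],[0,0,0]],
    [[0,0,0.24],[0,0,-0.1]],
    [[0,0,0.24],[0,0,-0.3]],
    [[0,0,0.24],[0,0,-0.5]],
    [[0,0,0.24],[0,0,-0.7]],
    [[0,0,0.24],[0,0,-0.85]],
    [[0,0,0.24],[0,0,-0.95]],
    [[0,0,0.24],[0,0,-0.95]]
  ]
}}

```text
time: 12.18
tool_pos: [0.4564, -0.0234, 0.104]
tcp_rot: [-1.47, 0.655, -0.655]
wrist_force: [-0.2, -0.4, -2.7]
width: 0.144
```

Run:
```python
from go import *
snap('side','s9')
def tr(X,Y): return .6316+X*.998+.066*Y, -.066*X+.998*Y
x,y=tr(.073-.055,-.029);print(x,y);mv(x,y,.1,-1.637);print(bot.read_state()['tool_pos'])
p=cv2.imread('pics/s9.png');a=cv2.resize(p[150:290,230:370],(600,600),interpolation=2);cv2.imwrite('pics/s9c.png',a)
```

```text
0.6476500000000001 -0.030130000000000004
t 12.22 shift [ 0.478  -0.0168 -0.0098] turn [-0.0000e+00  1.0000e-04 -1.0181e+00] rows>= 4.3 F [ 0.  -0.4 -3. ] w 0.144
[ 0.45644358 -0.02339085  0.10393572]
```

View pics/s9c.png

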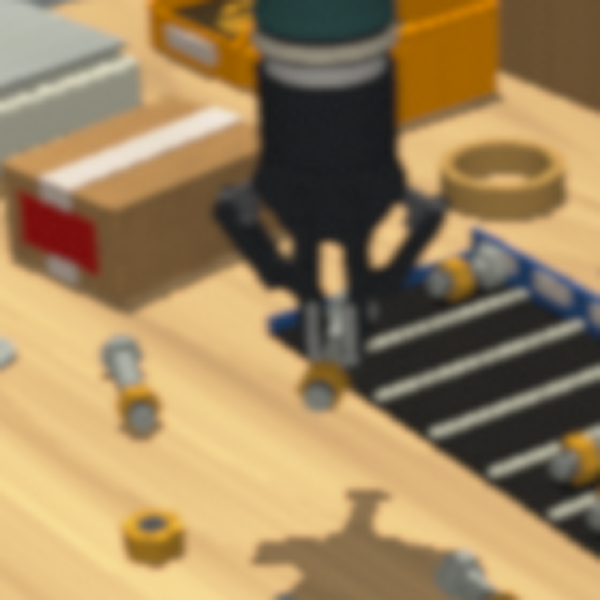

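Emit:
{"name": "play_rows", "arguments": {
  "motion": [
    [[0.05,0,0],[0,0,-0.2]],
    [[0.13,0,0],[0,0,-0.4]],
    [[0.21,-0.01,0],[0,0,-0.6]],
    [[0.3,-0.01,0],[0,0,-0.8]],
    [[0.39,-0.015,0],[0,0,-0.95]],
    [[0.46,-0.017,-0.01],[0,0,-1]],
    [[0.478,-0.017,-0.01],[0,0,-1]],
    [[0.478,-0.017,-0.01],[0,0,-1]],
    [[0.478,-0.017,-0.01],[0,0,-1]]
  ]
}}

```text
time: 13.35
tool_pos: [0.6466, -0.0301, 0.0995]
tcp_rot: [-1.185, 1.249, -1.247]
wrist_force: [-0.3, -0.6, -2.6]
width: 0.139
```

Run:
```python
from go import *
mv(.6477,-.0301,.02,-1.637);print(bot.read_state()['tool_pos'])
```

```text
t 13.35 shift [ 2.700e-03  1.000e-04 -1.988e-01] turn [-0.0001 -0.0017 -0.0172] rows>= 1.3 F [-0.3 -0.6 -2.6] w 0.139
[ 0.64661574 -0.03012857  0.09950279]
```

Emit:
{"name": "play_rows", "arguments": {
  "motion": [
    [[0.003,0,-0.1],[0,0,-0.017]],
    [[0.003,0,-0.18],[0,0,-0.017]],
    [[0.003,0,-0.206],[0,0,-0.017]],
    [[0.003,0,-0.214],[0,0,-0.017]],
    [[0.003,0,-0.214],[0,0,-0.017]]
  ]
}}

```text
time: 13.98
tool_pos: [0.65, -0.0303, 0.0155]
tcp_rot: [-1.175, 1.256, -1.259]
wrist_force: [0.2, 0.3, -2.2]
width: 0.139
```

Run:
```python
from go import *
snap('side','s10')
mv(.6477,-.0301,.0127,-1.637);print(bot.read_state()['tool_pos'])
p=cv2.imread('pics/s10.png');a=cv2.resize(p[180:300,300:460],(800,600),interpolation=2);cv2.imwrite('pics/s10c.png',a)
```

```text
t 14.03 shift [-0.0066  0.0006 -0.0077] turn [0.0003 0.0035 0.0006] rows>= 0.1 F [-0.3 -0.5 -2.9] w 0.145
[ 0.65035985 -0.03034756  0.01578977]
```

View pics/s10c.png

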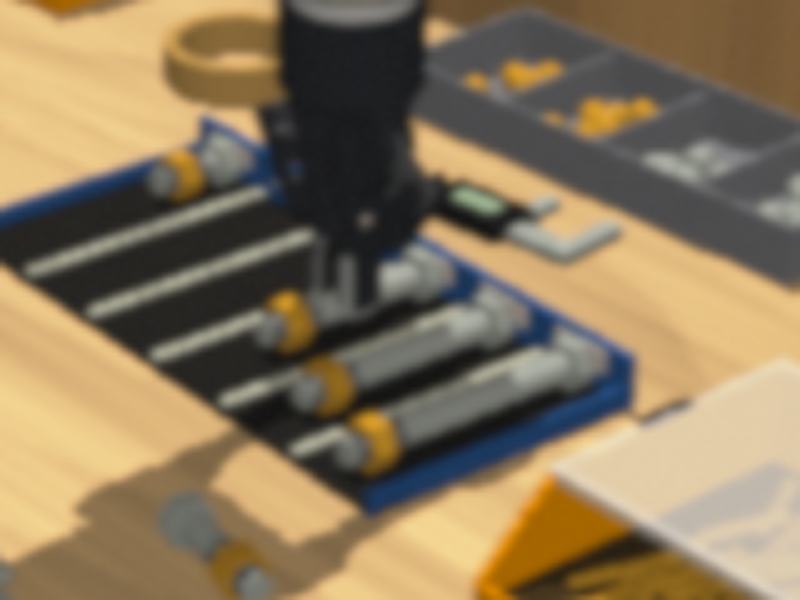

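Emit:
{"name": "play_rows", "arguments": {
  "motion": [
    [[-0.004,0,-0.005],[0,0,0]],
    [[-0.005,0,-0.009],[0,0,0]],
    [[-0.005,0,-0.009],[0,0,0]]
  ]
}}

```text
time: 14.4
tool_pos: [0.6485, -0.0303, 0.0132]
tcp_rot: [-1.175, 1.256, -1.26]
wrist_force: [-2.7, 1.3, 7.6]
width: 0.141
```

Emit:
{"name": "play_rows", "arguments": {
  "motion": [
    [[0,0,0],[0,0,0]],
    [[0,0,0],[0,0,0]],
    [[0,0,0],[0,0,0]],
    [[0,0,0.02],[0,0,0]],
    [[0,0,0.1],[0,0,0]],
    [[0,0,0.2],[0,0,0]],
    [[0,0,0.23],[0,0,0]],
    [[0,0,0.23],[0,0,0]]
  ],
  "gripper": 0.6
}}

```text
time: 15.4
tool_pos: [0.6479, -0.0303, 0.1037]
tcp_rot: [-1.175, 1.256, -1.259]
wrist_force: [-0.0, 0.2, -0.3]
width: 0.402
```

Run:
```python
from go import *
mv(.4512,-.1521,.09,-.19);print(bot.read_state()['tool_pos'])
```

```text
t 15.4 shift [-0.4918 -0.3046 -0.0343] turn [-0.0021  0.0028  1.843 ] rows>= 7.8 F [-0.   0.2 -0.3] w 0.402
[ 0.64791659 -0.03025593  0.10371299]
```

Next the 70 mm bolt (top (394,247)).

Emit:
{"name": "play_rows", "arguments": {
  "motion": [
    [[-0.05,-0.03,0],[0,0,0.15]],
    [[-0.14,-0.09,0],[0,0,0.35]],
    [[-0.24,-0.15,-0.01],[0,0,0.55]],
    [[-0.34,-0.21,-0.02],[0,0,0.75]],
    [[-0.43,-0.27,-0.03],[0,0,0.92]],
    [[-0.49,-0.305,-0.034],[0,0,0.92]],
    [[-0.492,-0.305,-0.034],[0,0,0.92]]
  ],
  "gripper": 0.5
}}

```text
time: 16.27
tool_pos: [0.447, -0.1521, 0.0866]
tcp_rot: [-1.45, 0.72, -0.712]
wrist_force: [0.2, -0.3, -0.3]
width: 0.503
```

Emit:
{"name": "play_rows", "arguments": {
  "motion": [
    [[0,0,0],[0,0,0.22]],
    [[0,0,0],[0,0,0.44]],
    [[0,0,0],[0,0,0.66]],
    [[0,0,0],[0,0,0.85]],
    [[0,0,0],[0,0,0.923]],
    [[0,0,0],[0,0,0.923]],
    [[0,0,0],[0,0,0.923]]
  ]
}}

```text
time: 17.15
tool_pos: [0.4505, -0.1518, 0.0884]
tcp_rot: [-1.565, 0.15, -0.149]
wrist_force: [0.4, -0.5, -0.1]
width: 0.5
```

Run:
```python
from go import *
snap('side','s11');mv(.4512,-.1521,.0085,-.19);print(bot.read_state()['tool_pos'])
p=cv2.imread('pics/s11.png');a=cv2.resize(p[180:320,260:420],(685,600),interpolation=2);cv2.imwrite('pics/s11c.png',a)
```

```text
t 17.2 shift [ 0.002  -0.0005 -0.2001] turn [-0.0004 -0.0006  0.0007] rows>= 1.3 F [-0.2 -0.7 -0. ] w 0.499
[ 0.45040639 -0.15191837  0.08853112]
```

View pics/s11c.png

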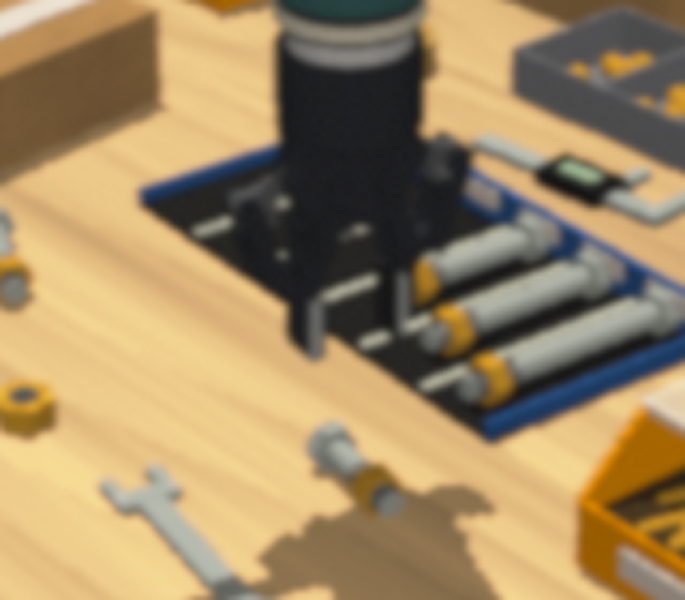

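Emit:
{"name": "play_rows", "arguments": {
  "motion": [
    [[0.002,0,-0.1],[0,0,0]],
    [[0.002,0,-0.17],[0,0,0]],
    [[0.002,0,-0.201],[0,0,0]],
    [[0.002,0,-0.201],[0,0,0]],
    [[0.002,0,-0.201],[0,0,0]]
  ]
}}

```text
time: 17.82
tool_pos: [0.4522, -0.1526, 0.0095]
tcp_rot: [-1.566, 0.148, -0.151]
wrist_force: [0.3, 0.2, -0.2]
width: 0.504
```

Run:
```python
from go import *
snap('side','s12');mv(.4512,-.1521,.0085,-.19)
p=cv2.imread('pics/s12.png');a=cv2.resize(p[220:320,280:400],(720,600),interpolation=2);cv2.imwrite('pics/s12c.png',a)
```

```text
t 17.88 shift [-0.0029  0.0015 -0.0031] turn [0.0012 0.003  0.0002] rows>= 0.0 F [ 0.3 -0.5  0.5] w 0.497
```

View pics/s12c.png

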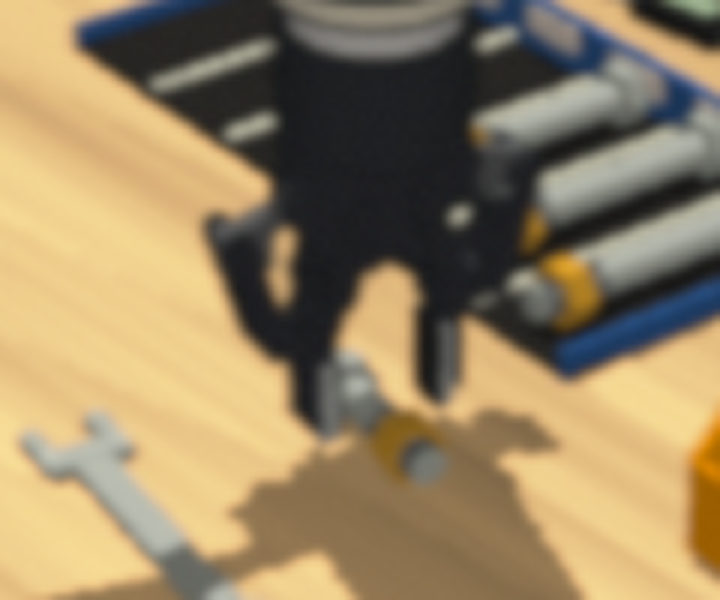

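Emit:
{"name": "play_rows", "arguments": {
  "motion": [
    [[-0.001,0,0],[0,0,0]],
    [[-0.001,0,0],[0,0,0]],
    [[-0.001,0,0],[0,0,0]],
    [[-0.001,0,0],[0,0,0]],
    [[-0.001,0,0],[0,0,0]]
  ],
  "gripper": 1
}}

```text
time: 18.5
tool_pos: [0.4515, -0.1526, 0.0098]
tcp_rot: [-1.566, 0.148, -0.151]
wrist_force: [-1.4, 1.0, 6.2]
width: 0.138
```

Emit:
{"name": "play_rows", "arguments": {
  "motion": [
    [[0,0,0.03],[0,0,0]],
    [[0,0,0.12],[0,0,0]],
    [[0,0,0.22],[0,0,0]],
    [[0,0,0.24],[0,0,-0.1]],
    [[0,0,0.24],[0,0,-0.3]],
    [[0,0,0.24],[0,0,-0.5]],
    [[0,0,0.24],[0,0,-0.7]],
    [[0,0,0.24],[0,0,-0.85]],
    [[0,0,0.24],[0,0,-0.92]],
    [[0,0,0.24],[0,0,-0.92]]
  ]
}}

```text
time: 19.75
tool_pos: [0.4505, -0.1521, 0.1048]
tcp_rot: [-1.451, 0.712, -0.712]
wrist_force: [0.5, -0.7, -1.7]
width: 0.142
```

Run:
```python
from go import *
snap('side','s13');mv(.6817,.0839,.1,-1.637)
p=cv2.imread('pics/s13.png');a=cv2.resize(p[180:320,260:400],(600,600),interpolation=2);cv2.imwrite('pics/s13c.png',a)
```

```text
t 19.8 shift [ 0.5779  0.5901 -0.0119] turn [ 1.000e-04  1.000e-04 -9.237e-01] rows>= 5.3 F [ 0.3  0.4 -1.9] w 0.14
```

View pics/s13c.png

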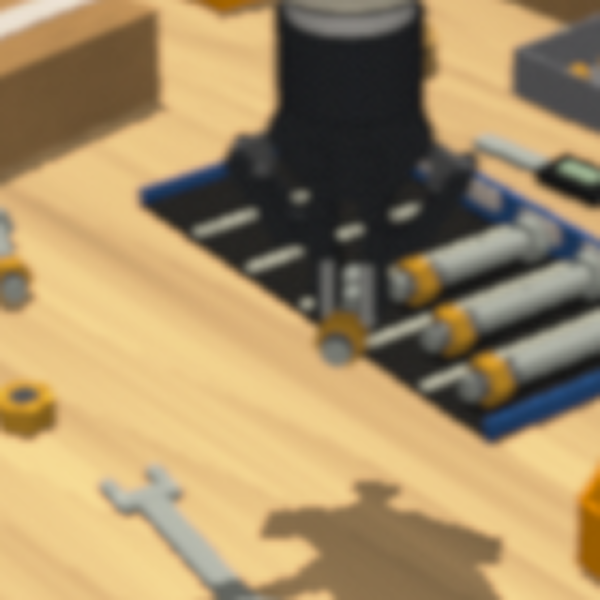

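The 70 is held level. Carrying it to the lane beside bolt_50.

Emit:
{"name": "play_rows", "arguments": {
  "motion": [
    [[0.05,0.05,0],[0,0,-0.15]],
    [[0.14,0.14,0],[0,0,-0.33]],
    [[0.23,0.235,0],[0,0,-0.5]],
    [[0.32,0.33,0],[0,0,-0.65]],
    [[0.41,0.42,0],[0,0,-0.8]],
    [[0.5,0.51,0],[0,0,-0.9]],
    [[0.56,0.575,-0.01],[0,0,-0.924]],
    [[0.578,0.59,-0.012],[0,0,-0.924]],
    [[0.578,0.59,-0.012],[0,0,-0.924]],
    [[0.578,0.59,-0.012],[0,0,-0.924]]
  ]
}}

```text
time: 21.05
tool_pos: [0.6809, 0.0827, 0.0995]
tcp_rot: [-1.178, 1.26, -1.259]
wrist_force: [0.0, -0.4, -1.8]
width: 0.14
```

Emit:
{"name": "play_rows", "arguments": {
  "motion": [
    [[0,0,-0.1],[0,0,0]],
    [[0,0,-0.17],[0,0,0]],
    [[0,0,-0.2],[0,0,0]],
    [[0,0,-0.205],[0,0,0]],
    [[0,0,-0.205],[0,0,0]]
  ]
}}

```text
time: 21.68
tool_pos: [0.6828, 0.0836, 0.0191]
tcp_rot: [-1.175, 1.258, -1.26]
wrist_force: [0.9, -0.1, -0.9]
width: 0.138
```

Run:
```python
from go import *
snap('side','s14');mv(.6817,.0839,.0135,-1.637)
p=cv2.imread('pics/s14.png');a=cv2.resize(p[180:300,280:440],(800,600),interpolation=2);cv2.imwrite('pics/s14c.png',a)
```

```text
t 21.73 shift [-0.0036  0.0005 -0.0147] turn [-0.0003  0.0035  0.002 ] rows>= 0.1 F [-0.3 -0.2 -2.1] w 0.14
```

View pics/s14c.png

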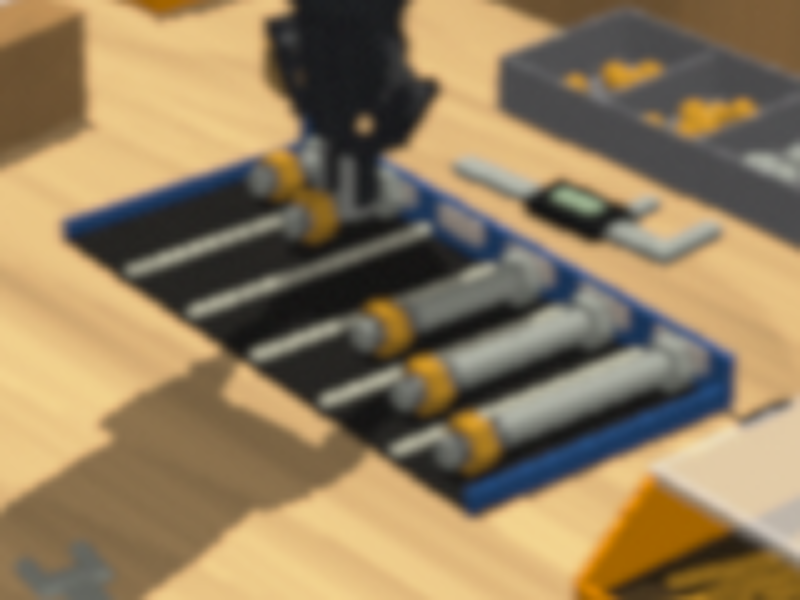

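Emit:
{"name": "play_rows", "arguments": {
  "motion": [
    [[-0.003,0,-0.006],[0,0,0]],
    [[-0.004,0,-0.012],[0,0,0]],
    [[-0.004,0,-0.015],[0,0,0]],
    [[-0.004,0,-0.015],[0,0,0]]
  ]
}}

```text
time: 22.22
tool_pos: [0.6808, 0.084, 0.0138]
tcp_rot: [-1.176, 1.258, -1.259]
wrist_force: [-4.5, -0.9, 7.5]
width: 0.137
```

Emit:
{"name": "play_rows", "arguments": {
  "motion": [
    [[0,0,0],[0,0,0]],
    [[0,0,0],[0,0,0]],
    [[0,0,0],[0,0,0]],
    [[0,0,0.02],[0,0,0]],
    [[0,0,0.1],[0,0,0]],
    [[0,0,0.2],[0,0,0]],
    [[0,0,0.23],[0,0,0]],
    [[0,0,0.23],[0,0,0]]
  ],
  "gripper": 0.6
}}

```text
time: 23.22
tool_pos: [0.6812, 0.0839, 0.1051]
tcp_rot: [-1.174, 1.257, -1.26]
wrist_force: [-0.1, -1.0, -0.6]
width: 0.397
```

Run:
```python
from go import *
# bolt 90: centre mean of top & side
c=(np.array([.424,.1271])+[.4615,.2083]+[.4215,.1233]+[.4627,.2129])/4;a=np.array([np.cos(1.139),np.sin(1.139)])
g=c+a*.002;print(c,g);mv(*g,.09,1.139-np.pi/2)
```

```text
[0.442425 0.1679  ] [0.44326201 0.16971643]
t 23.23 shift [-0.5948  0.2146 -0.0377] turn [-0.0023  0.0028  1.5362] rows>= 6.5 F [-0.1 -1.  -0.6] w 0.397
```

Emit:
{"name": "play_rows", "arguments": {
  "motion": [
    [[-0.05,0.02,0.02],[0,0,0.1]],
    [[-0.15,0.05,0.02],[0,0,0.25]],
    [[-0.26,0.09,0.01],[0,0,0.4]],
    [[-0.37,0.13,0],[0,0,0.55]],
    [[-0.48,0.17,-0.02],[0,0,0.7]],
    [[-0.57,0.205,-0.035],[0,0,0.8]],
    [[-0.595,0.215,-0.037],[0,0,0.8]],
    [[-0.595,0.215,-0.037],[0,0,0.8]]
  ],
  "gripper": 0.5
}}

```text
time: 24.22
tool_pos: [0.4417, 0.1697, 0.0881]
tcp_rot: [-1.425, 0.788, -0.787]
wrist_force: [0.1, -0.5, 1.5]
width: 0.498
```

Emit:
{"name": "play_rows", "arguments": {
  "motion": [
    [[0,0,0],[0,0,0.2]],
    [[0,0,0],[0,0,0.4]],
    [[0,0,0],[0,0,0.6]],
    [[0,0,0],[0,0,0.736]],
    [[0,0,0],[0,0,0.736]],
    [[0,0,0],[0,0,0.736]]
  ]
}}

```text
time: 24.98
tool_pos: [0.4432, 0.1696, 0.089]
tcp_rot: [-1.544, 0.341, -0.341]
wrist_force: [0.4, 0.5, -0.2]
width: 0.501
```

Run:
```python
from go import *
snap('side','s15');mv(.4433,.1697,.0085,1.139-np.pi/2)
p=cv2.imread('pics/s15.png');a=cv2.resize(p[150:290,180:360],(771,600),interpolation=2);cv2.imwrite('pics/s15c.png',a)
```

```text
t 25.02 shift [ 7.000e-04  2.000e-04 -2.011e-01] turn [-0.      0.0004  0.003 ] rows>= 1.3 F [-0.  -0.8 -0.6] w 0.503
```

View pics/s15c.png

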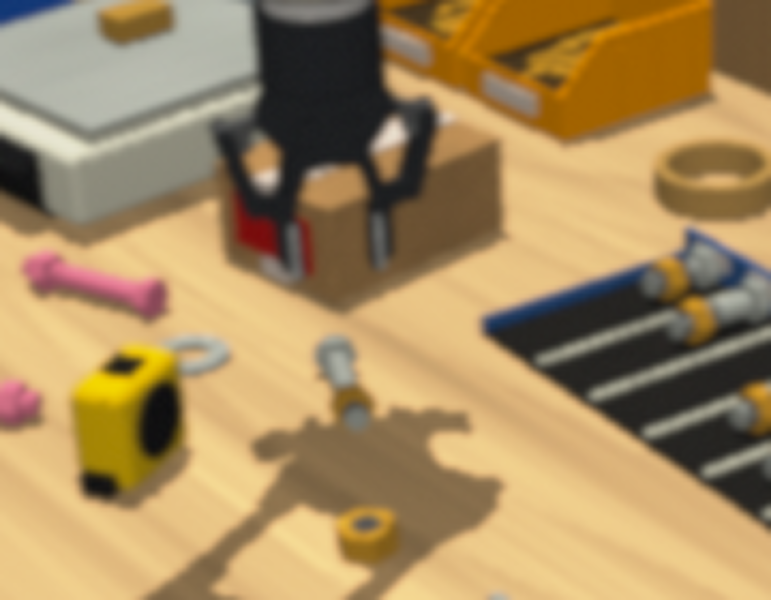

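Emit:
{"name": "play_rows", "arguments": {
  "motion": [
    [[0.001,0,-0.1],[0,0,0]],
    [[0.001,0,-0.17],[0,0,0]],
    [[0.001,0,-0.201],[0,0,0]],
    [[0.001,0,-0.201],[0,0,0]],
    [[0.001,0,-0.201],[0,0,0]]
  ]
}}

```text
time: 25.65
tool_pos: [0.4438, 0.1702, 0.0096]
tcp_rot: [-1.543, 0.338, -0.34]
wrist_force: [0.3, -0.2, 0.2]
width: 0.502
```

Emit:
{"name": "play_rows", "arguments": {
  "motion": [
    [[0,0,0],[0,0,0]],
    [[0,0,0],[0,0,0]],
    [[0,0,0],[0,0,0]],
    [[0,0,0],[0,0,0]],
    [[0,0,0],[0,0,0]]
  ],
  "gripper": 1
}}

```text
time: 26.28
tool_pos: [0.4437, 0.1701, 0.01]
tcp_rot: [-1.543, 0.337, -0.34]
wrist_force: [-1.2, -0.3, 5.7]
width: 0.14
```

Emit:
{"name": "play_rows", "arguments": {
  "motion": [
    [[0,0,0.03],[0,0,0]],
    [[0,0,0.12],[0,0,0]],
    [[0,0,0.22],[0,0,0]],
    [[0,0,0.24],[0,0,-0.1]],
    [[0,0,0.24],[0,0,-0.3]],
    [[0,0,0.24],[0,0,-0.5]],
    [[0,0,0.24],[0,0,-0.7]],
    [[0,0,0.24],[0,0,-0.77]],
    [[0,0,0.24],[0,0,-0.77]],
    [[0,0,0.24],[0,0,-0.77]]
  ]
}}

```text
time: 27.52
tool_pos: [0.4426, 0.1697, 0.1047]
tcp_rot: [-1.416, 0.807, -0.807]
wrist_force: [-0.5, -0.1, -2.0]
width: 0.139
```

Run:
```python
from go import *
snap('side','s16');mv(.6635,.027,.1,-1.637)
p=cv2.imread('pics/s16.png');a=cv2.resize(p[150:290,180:360],(771,600),interpolation=2);cv2.imwrite('pics/s16c.png',a)
```

```text
t 27.57 shift [ 0.5522 -0.3569 -0.0117] turn [-0.000e+00  2.000e-04 -7.653e-01] rows>= 4.2 F [ 0.2 -0.7 -2.4] w 0.139
```

View pics/s16c.png

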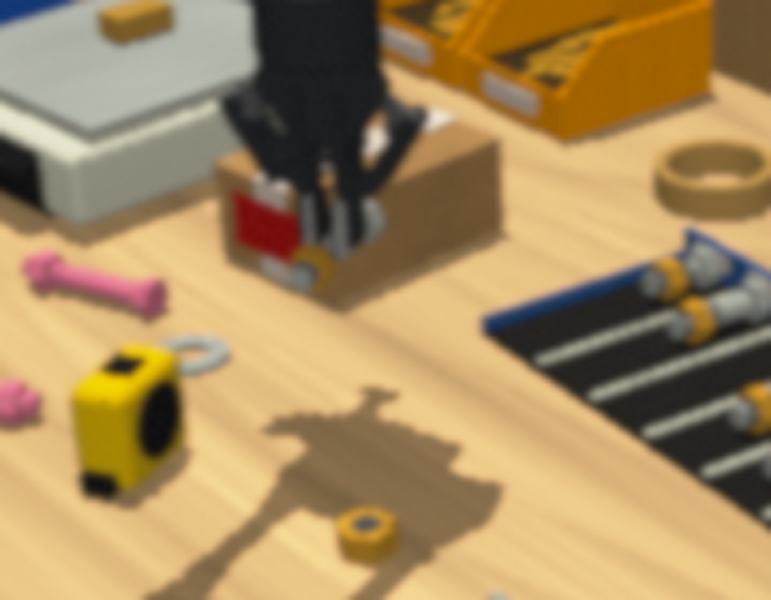

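The 90 is held level. Carrying it to the last free lane.

Emit:
{"name": "play_rows", "arguments": {
  "motion": [
    [[0.05,-0.03,0],[0,0,-0.1]],
    [[0.14,-0.09,0],[0,0,-0.25]],
    [[0.24,-0.155,0],[0,0,-0.4]],
    [[0.34,-0.22,0],[0,0,-0.55]],
    [[0.44,-0.285,0],[0,0,-0.7]],
    [[0.53,-0.345,-0.01],[0,0,-0.765]],
    [[0.552,-0.357,-0.012],[0,0,-0.765]],
    [[0.552,-0.357,-0.012],[0,0,-0.765]],
    [[0.552,-0.357,-0.012],[0,0,-0.765]]
  ]
}}

```text
time: 28.7
tool_pos: [0.6621, 0.0278, 0.0993]
tcp_rot: [-1.178, 1.259, -1.256]
wrist_force: [-0.6, -0.2, -2.0]
width: 0.138
```

Emit:
{"name": "play_rows", "arguments": {
  "motion": [
    [[0,0,-0.1],[0,0,0]],
    [[0,0,-0.17],[0,0,0]],
    [[0,0,-0.2],[0,0,0]],
    [[0,0,-0.205],[0,0,0]],
    [[0,0,-0.205],[0,0,0]]
  ]
}}

```text
time: 29.32
tool_pos: [0.6644, 0.0273, 0.019]
tcp_rot: [-1.176, 1.256, -1.259]
wrist_force: [-0.6, 0.3, -1.9]
width: 0.136
```

Run:
```python
from go import *
snap('side','s17');mv(.6635,.027,.0137,-1.637)
p=cv2.imread('pics/s17.png');a=cv2.resize(p[180:300,280:440],(800,600),interpolation=2);cv2.imwrite('pics/s17c.png',a)
```

```text
t 29.38 shift [-0.0031 -0.0005 -0.0141] turn [-0.0001  0.0035  0.0003] rows>= 0.1 F [ 0.5  0.8 -2.8] w 0.141
```

View pics/s17c.png

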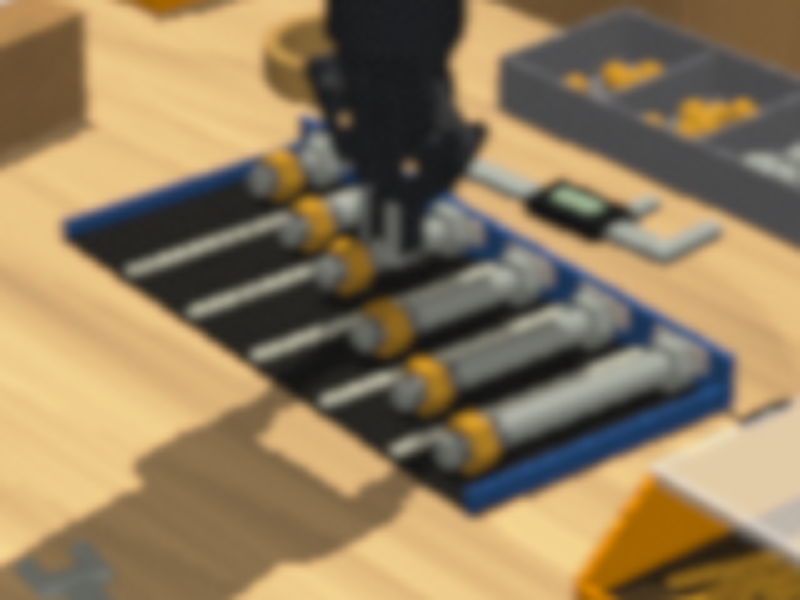

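Emit:
{"name": "play_rows", "arguments": {
  "motion": [
    [[-0.003,0,-0.006],[0,0,0]],
    [[-0.003,0,-0.012],[0,0,0]],
    [[-0.003,0,-0.015],[0,0,0]],
    [[-0.003,0,-0.015],[0,0,0]]
  ]
}}

```text
time: 29.88
tool_pos: [0.6628, 0.027, 0.014]
tcp_rot: [-1.176, 1.258, -1.259]
wrist_force: [-5.0, 0.5, 9.0]
width: 0.139
```

Emit:
{"name": "play_rows", "arguments": {
  "motion": [
    [[0,0,0],[0,0,0]],
    [[0,0,0],[0,0,0]],
    [[0,0,0],[0,0,0]],
    [[0,0,0.02],[0,0,0]],
    [[0,0,0.1],[0,0,0]],
    [[0,0,0.2],[0,0,0]],
    [[0,0,0.3],[0,0,0]],
    [[0,0,0.3],[0,0,0]]
  ],
  "gripper": 0.6
}}

```text
time: 30.88
tool_pos: [0.6659, 0.027, 0.1375]
tcp_rot: [-1.17, 1.251, -1.262]
wrist_force: [-0.0, 0.2, -0.5]
width: 0.4
```

Emit:
{"name": "play_rows", "arguments": {
  "motion": [
    [[-0.1,-0.1,0.05],[0,0,0]],
    [[-0.2,-0.2,0.1],[0,0,0]],
    [[-0.25,-0.3,0.15],[0,0,0]],
    [[-0.3,-0.4,0.2],[0,0,0]],
    [[-0.35,-0.5,0.2],[0,0,0]],
    [[-0.4,-0.6,0.2],[0,0,0]],
    [[-0.5,-0.75,0.2],[0,0,0]],
    [[-0.6,-0.9,0.2],[0,0,0]],
    [[-0.6,-0.98,0.2],[0,0,0]],
    [[-0.6,-0.98,0.2],[0,0,0]]
  ]
}}

```text
time: 32.12
tool_pos: [0.4207, -0.3677, 0.211]
tcp_rot: [-1.175, 1.262, -1.261]
wrist_force: [0.3, 0.2, 0.3]
width: 0.398
```

Run:
```python
from meas import *
np.set_printoptions(precision=3,suppress=True)
snap('side','s18');snap('top','t18')
ps=-.066
for n,tag in(('top','t18'),('side','s18')):
    for r in cams.mark_of(n,'bolt_90'):
        w=c2w(n,r['xyz']);d=w[:2]-[.6316,0];X=d[0]*np.cos(ps)+d[1]*np.sin(ps);Y=-d[0]*np.sin(ps)+d[1]*np.cos(ps)
        if abs(X)<.12 and abs(Y)<.2: print(n,round(r['conf'],2),round(X,3),round(Y,3),round(w[2],3))
W,p=cloud('top','t18')
d=W[...,:2]-[.6316,0];X=d[...,0]*np.cos(ps)+d[...,1]*np.sin(ps);Y=-d[...,0]*np.sin(ps)+d[...,1]*np.cos(ps)
for y in(145,87,29,-29,-87,-145):
    m=(abs(Y-y/1e3)<.022)&(X<.076)&(X>-.09)&(W[...,2]>.0125)&(W[...,2]<.05);k=np.polyfit(X[m],Y[m],1)
    print(y,'n',m.sum(),'x',np.percentile(X[m],[1,99]),'ymid',np.median(Y[m]),'slope',k[0].round(3),'ztop',np.percentile(W[m][:,2],[50,95]))
a=cv2.imread('pics/t18.png')[120:220,240:420];cv2.imwrite('pics/t18c.png',cv2.resize(a,(800,444),interpolation=2))
s=bot.read_state();print(s['tool_pos'],s['time'])
```

```text
top 0.82 0.073 -0.026 0.02
top 0.71 0.079 0.149 0.018
top 0.67 0.072 0.089 0.023
top 0.58 0.078 -0.086 0.015
top 0.57 0.075 -0.146 0.018
top 0.55 0.072 0.027 0.017
side 0.79 0.074 -0.027 0.015
side 0.76 0.073 0.03 0.02
side 0.63 0.076 -0.145 0.017
side 0.62 0.07 0.088 0.02
side 0.44 0.077 0.146 0.015
145 n 196 x [0.026 0.076] ymid 0.14505031403749985 slope -0.016 ztop [0.025 0.031]
87 n 254 x [0.004 0.073] ymid 0.08591556470700393 slope -0.005 ztop [0.024 0.03 ]
29 n 299 x [-0.017  0.073] ymid 0.027857069547242323 slope 0.007 ztop [0.024 0.031]
-29 n 365 x [-0.035  0.074] ymid -0.029634902380460994 slope -0.008 ztop [0.024 0.03 ]
-87 n 425 x [-0.055  0.073] ymid -0.08704043071312036 slope 0.008 ztop [0.023 0.031]
-145 n 471 x [-0.073  0.075] ymid -0.14290184208874238 slope 0.0 ztop [0.024 0.03 ]
[ 0.422 -0.364  0.211] 32.325
```

View pics/t18c.png

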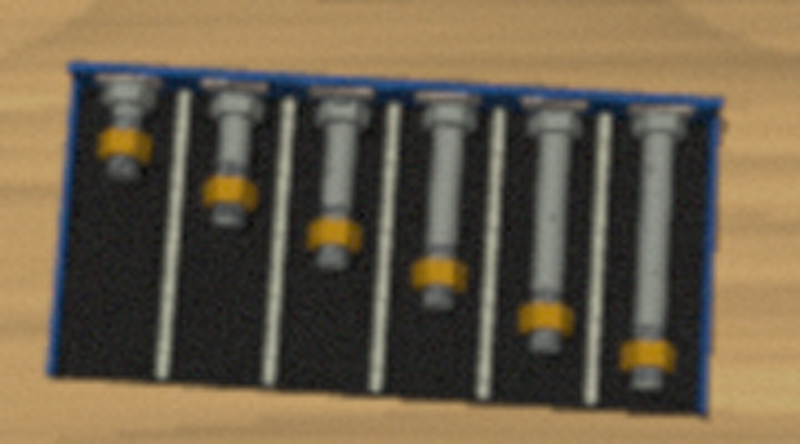

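View pics/s18.png

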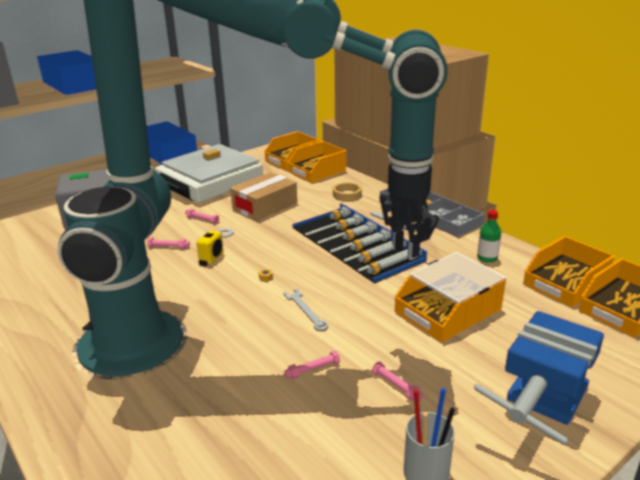

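All six bolts lie straight in rising order, with their heads in line. The arm hangs clear of everything, so I'm handing in.

```bash
python3 -c "
from workcell import bot
print(bot.finish_job())"
```

```text
the job is handed in; nothing more can be done
None
```

I drew the 130 mm bolt forwards out of the bin. Then I placed it and the 110, 70 and 90 mm bolts, one to a lane, and handed the job in at about 32 s.

The last check before hand-in used depth from the top camera, pictures from both cameras, and the networks:

| Check | Measured | Allowed |
|---|---|---|
| Order across the tray | 50, 70, 90, 110, 130, 150 mm, rising steadily | rising steadily |
| Off the lane centre line (four placed bolts) | within about 2 mm | 16 mm |
| Off straight (all six) | within about 0.02 rad | 0.2 rad |
| Head ends from the back wall (four placed bolts) | about 6–7 mm | 18 mm |
| Height (all six) | tops as high as those of the two end bolts, so flat on the floor | flat |

- **End bolts:** they still show heads about 4 mm from the wall. I did not measure how far they moved from the start, but nothing touched them.
- **Other readings:** in that last look the side network missed the 130 mm bolt, which the top camera and depth both show. The two cameras' calibrations disagreed by about 2 mm throughout.
- **Contact:** while gripping the 130 mm bolt, the fingertips pressed lightly at the bin lip, at about 6 N. The arm and gripper were clear of everything at hand-in.

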